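Lock the slicer crank in the middle of its free play

ROBOT

A 7-joint arm with a two-finger parallel gripper is mounted at the origin on the work surface. World frame = base frame: x ahead of the robot, y to its left, z up, the work surface at z = 0. Lengths are in mm, angles in rad, forces in N, time in s.
With the tool pointing down it reaches from about 425 to 1025 mm from the base axis. Payload 3.6 kg.
Tool frame: the origin (TCP) lies at the very end of the fingers, on their centre line; the grasp point (between the pads) lies 19 mm behind it (arm.hold_point_z is the distance from the TCP to the grasp point, in mm); x points along the fingers, y is the direction in which the jaws open and shut, and the axes are right-handed (so a half turn about x gives the same grasp; the last joint's range is limited). The gripper opens to 85 mm and grips with 20 to 120 N. Pads are 22 mm wide; open, the fingers measure 114 mm over their backs; the gripper's body (76 mm by 85 mm) begins 54 mm behind the grasp point. The pads swing forward as they close: fully open they stand 13 mm farther back than shut.
Start: joints at [1.026, 0.591, 0.048, 1.609, -0.033, 0.943, -0.034], TCP at [316.526, -652.258, 231.302] pointing down, gripper open.
Joint ranges: [-2.69, 2.69], [-0.47, 2.24], [-1.27, 1.36], [0.19, 2.51], [-1.53, 4.68], [0.08, 2.07], [-3.09, 3.09]. Speed limits (rad/s): [2.57, 2.57, 3.14, 3.14, 3.14, 3.14, 3.14].

INTERFACE

Orientations are given as [roll, pitch, yaw] about the fixed x, y, z axes, in that order (R = Rz(yaw) Ry(pitch) Rx(roll)).
In Python, from rig import get_state, cams, arm gives the robot as it stands.
- The arm moves only by the tool servo_tool, never from a script. Its argument "motion" is a list of rows, each an object with "claw": the closure, from 0 (fully open) to 1 (shut); "linear": the shift along the tool's x, y, z in cm, a list of three; "twist": the turn, a rotation vector about the tool's x, y, z in degrees, a list of three. In form: [{"claw": claw, "linear": [dx, dy, dz], "twist": [rx, ry, rz]}, ...]. A call has 1 to 10 rows; each row shifts and turns the pose as measured when the row begins, along the tool's axes as they then stand; what a row does not reach is not made up. A row lasts 1/8 s, in which the tool goes at most 62.5 mm and 10.7 degrees, less where a joint would pass 70% of its speed; a pose out of reach is approached as far as the arm can. A call with a gripper value outside its range is refused whole. The fingers move at their own pace and stop on an object; the grip force is fixed at half the most. Time passes only in rows, so rows that do not move let the fingers close. It gives the time, the measured TCP pose, the force and the opening at its end, in the units of the state.
- get_state(): the state, without advancing time (a new reading comes with each control period).
- cams.get_image(name): name is "side" or "top"; returns the picture (480x640x3 uint8, red, green, blue); there is no depth.
- cams.camera_model(name): a dict with "vfov" (degrees; the focal length in pixels is half the picture's height over the tangent of half this angle, whatever the lens; pixels are square), "cx", "cy" (the principal point, pixels), "origin" and "attitude" of the camera in the world. Camera axes: x right, y down, z forward; pixel columns grow to the right and rows downward; lengths in mm; the calibration is good to about 2 mm. A picture is of the moment at which its call begins. camera_model takes no time and is no camera call.
- arm.hand_in(): hands the job in, once; it reports no verdict.
The state is a dict: "clock": time; "qpos": joint angles; "qd": joint speeds; "effort": joint torques, N m; "ee_pos": TCP position; "orientation": TCP orientation; "ft_force": force on the tool from outside, world axes, zero at the start; "torque": the same for the moment, N m; "gripper_width": finger opening in mm.
Only numpy, scipy, OpenCV 4.12 (cv2) and the standard library are available. Lean on these libraries where they do the work, as an engineer would, in place of code of your own. Each camera call takes 0.05 s, during which the arm holds its last target. There are 200 camera calls.

TASK

Lock the hand-cranked vegetable slicer for cleaning: rock its crank gently clockwise (seen from above) until you feel the drive resist, then counter-clockwise until it resists there, and bring it to the middle of that free play. Let go and press the lock pin on the crank arm fully down; it only goes all the way home in the middle, so do not force the crank or the pin, and leave the tub, bowl and potato around the slicer where they are.

Things in the scene. Friction and masses are not known exactly. Their poses are not given: they have to be found in the camera images.
- gearcase: Round aluminium gear housing, 170 mm across, top 110 mm above the table, fixed on the slicer's base plate (300 x 220 mm, 20 mm high). Origin on the crank's axis at table height, z up; x points to the slicing chamber, a white box 70 x 170 mm, 135 mm high (feed mouth on it to 148 mm), centred 125 mm from the axis. The drive inside is hidden.
- crank_bar: The crank: flat steel arm 26 mm wide, 10 mm thick, top at 128 mm, with a hub cap at the axis. Origin on the axis at table height; the arm runs along its own -x and carries knob and lock pin. At an end of its free play the drive resists softly, alike on both sides: about 1 N more per mm the knob is pushed on. 3 to 5 N at the knob is a clear end, over 14 N too much.
- crank (a joint): Crank angle about its vertical axis, rad, growing counter-clockwise from above; 0 when the arm points straight away from the slicing chamber. It turns freely (about 1 N at the knob) between two hidden ends that differ each time: clockwise end between -0.12 and -0.58, counter-clockwise end between 0.12 and 0.58. It stays where it is left.
- knob_grip (a point): Centre of the upright black round knob at the end of the crank arm, 120 mm from the axis. The knob spins freely on its own pin; it is 26 mm in diameter, from 128 to 180 mm above the table; this point is at 160 mm. Grip it from above with the fingers on either side across the arm.
- pin_head (a point): Centre of the top face of the lock pin's round steel head (24 mm across, 8 mm thick), on the crank arm 60 mm from the axis, between axis and knob; 152 mm above the table when up. It moves with the crank.
- lock_pin (a joint): Depth of the lock pin, m: 0 up, 0.014 fully down (head top then 138 mm above the table). It slides straight down with about 3 N of friction and stays where it is left. Off the middle of the free play it stops at 0.004 on a rigid plate inside; within about 1.4 degrees of the middle it drops to 0.014.
- crank_axis (a point): Point on the crank's axis at the top of its round hub cap (44 mm across), 134 mm above the table.
- tub: Clear storage tub 130 x 110 mm, 100 mm high, holding potatoes, beside the slicer. Origin under its centre. To be left alone.
- bowl: Steel mixing bowl, 136 mm across, 65 mm high, beside the slicer. Origin under its centre. To be left alone.
- potato: A single red potato, 68 mm across, 52 mm high, beside the slicer. Origin under it. To be left alone.

How it is judged (in metres and radians):
On the way, in this order (a step that is already met when the one before it is completed fails the run):
1. the crank is turned clockwise to the end of its free play and held against the resistance, pin still up (contact force between crank_bar and gearcase above 2.5 N and value of joint crank below -0.1 rad and value of joint lock_pin below 0.002 m), for 0.1 s.
2. the crank is turned counter-clockwise to the other end of its free play and held against the resistance, pin still up (contact force between crank_bar and gearcase above 2.5 N and value of joint crank above 0.1 rad and value of joint lock_pin below 0.002 m), for 0.1 s.
3. the lock pin is pressed fully down in the middle of the free play (value of joint lock_pin above 0.0115 m), for 0.1 s.
At the end, for the whole second after the job is handed in: The lock pin is down by at least 11.5 mm of its 14 mm, the crank is at rest (under 0.05 rad/s) and the robot has let go (value of joint lock_pin above 0.0115 m and velocity of joint crank between -0.05 and 0.05 rad/s); the robot touches nothing.
It fails at once if the crank's drive or its locking plate is forced: more than 25 N inside the gearcase (about 14 N at the knob when turning, 25 N on a pin that is off its hole) (contact force between crank_bar and gearcase above 25 N).
It fails at once if the tub is moved by more than 20 mm (distance of tub from where it was at the start of the episode above 0.02 m).
It fails at once if the bowl is moved by more than 20 mm (distance of bowl from where it was at the start of the episode above 0.02 m).
It fails at once if the potato is moved by more than 20 mm (distance of potato from where it was at the start of the episode above 0.02 m).
It also fails if it takes over 70 s, if anything falls off the work surface, if the arm or the gripper's body presses on something with over 40 N, if the wrist force passes 120 N, or if a joint passes its speed limit or range.

## Working session

There is one attempt and no reset: what is moved stays moved. The work goes in short steps, Python scripts to look and compute and a tool call to move; the robot and the scene stay as the last step left them, time stands still between calls to the robot, and variables do not carry over. Pictures are saved under pics/ and viewed, about 8 in all and at most 12, crops included, and the job is handed in when it is done.

Besides the shell and the picture viewer there is one more tool, called after "Request:" as a command line: name --argument value ..., lists and objects as JSON in quotes. servo_tool: Moves the arm, as the interface text tells. Its arguments: {"type":"object","properties":{"motion":{"type":"array"}},"required":["motion"]}

```bash
mkdir -p pics
python3 - <<'E'
from rig import get_state,cams,arm
import cv2
for n in("side","top"):
    cv2.imwrite(f"pics/{n}0.png",cams.get_image(n)[:,:,::-1]); print(n,cams.camera_model(n))
print(get_state(),arm.hold_point_z)
E
```

```text
side {'vfov': 53.11888021155952, 'cx': 323.7644518755127, 'cy': 235.4322411002688, 'origin': array([161.03199831, 529.69272501, 614.36873519]), 'attitude': array([-2.23902128, -0.01771699, -2.41388123])}
top {'vfov': 56.77954659842153, 'cx': 321.4989639834735, 'cy': 242.72672998808306, 'origin': array([543.99807057,  26.08087359, 984.39361684]), 'attitude': array([-3.07500273, -0.01020336, -1.59125033])}
{'clock': 0.1, 'qpos': array([ 1.02551619,  0.5920338 ,  0.04828348,  1.60971527, -0.03327221,
        0.94268072, -0.03372133]), 'qd': array([-0.00046448, -0.001654  ,  0.00096139, -0.00386631, -0.00204955,
        0.00190077, -0.00052903]), 'effort': array([ 4.66734185e-03, -5.49993002e+01,  1.55280445e+00, -1.98823839e+01,
        9.60292557e-03,  3.77937569e-03, -4.08161100e-06]), 'ee_pos': array([ 316.19735234, -651.57851591,  230.24211285]), 'orientation': array([-1.50896244,  1.56876297,  2.08450239]), 'ft_force': array([-0.02871281, -0.39547943,  0.38656995]), 'torque': array([-0.0376101,  0.0444429, -0.0027995]), 'gripper_width': 85.64464200525224} 18.700000000000003
```

View pics/top0.png

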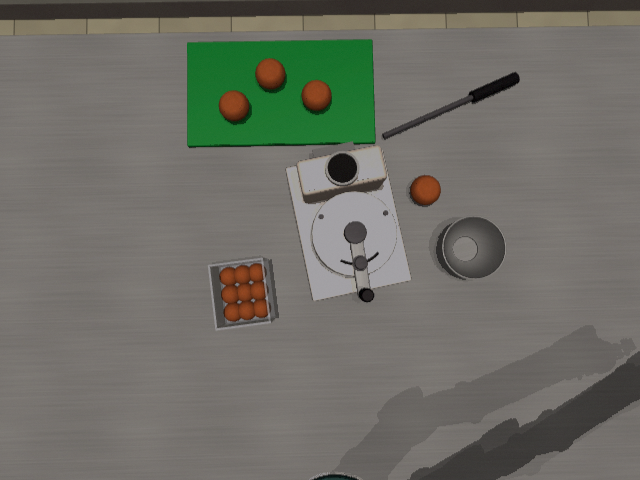

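View pics/side0.png

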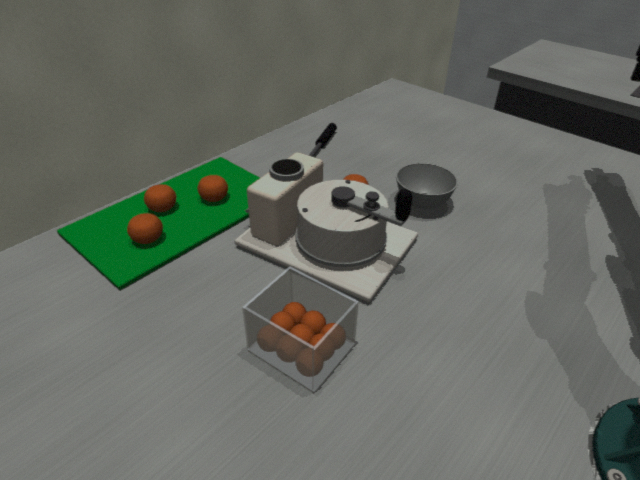

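The top view shows the hub cap at about (355,232), the pin head at (361,263), the knob at (367,295) and the feed mouth at (342,168). The tub is left of the slicer at (240,293), with the bowl at (470,248) and the potato at (425,190) on the right. The side view agrees: hub (342,194), pin (372,197), knob (404,200).

```bash
cat > h.py <<'E'
import numpy as np,cv2
from scipy.spatial.transform import Rotation as Ro
from rig import get_state,cams,arm
def ray(n,uv):
    m=cams.camera_model(n);f=240/np.tan(np.radians(m["vfov"]/2))
    d=Ro.from_euler("xyz",m["attitude"]).apply([(uv[0]-m["cx"])/f,(uv[1]-m["cy"])/f,1]);return m["origin"],d
def onz(n,uv,z):
    o,d=ray(n,uv);return o+d*(z-o[2])/d[2]
def proj(n,p):
    m=cams.camera_model(n);f=240/np.tan(np.radians(m["vfov"]/2))
    c=Ro.from_euler("xyz",m["attitude"]).inv().apply(np.array(p)-m["origin"]);return np.array([m["cx"]+f*c[0]/c[2],m["cy"]+f*c[1]/c[2]])
def tri(a,b):
    (o1,d1),(o2,d2)=ray("top",a),ray("side",b)
    s=np.linalg.lstsq(np.c_[d1,-d2],o2-o1,rcond=None)[0];p,q=o1+d1*s[0],o2+d2*s[1];return (p+q)/2,np.linalg.norm(p-q)
def R(): return Ro.from_euler("xyz",get_state()["orientation"])
E
python3 - <<'E'
from h import *
g=cv2.imread("pics/top0.png",0)
np.set_printoptions(precision=1,suppress=True)
for nm,uv,z in(("hub",(355,232),134),("pin",(361,262.5),152),("knob",(367,295.5),180),("mouth",(342,168),148)):
    p=onz("top",uv,z);print(nm,p,"side px",proj("side",p))
h,k=onz("top",(355,232),134),onz("top",(367,295.5),180);print("hub-knob",np.linalg.norm((h-k)[:2]))
print(R().as_matrix())
c=cv2.resize(cv2.imread("pics/top0.png")[135:315,270:450],None,fx=3.3,fy=3.3,interpolation=cv2.INTER_CUBIC)
cv2.imwrite("pics/c0.png",c)
E
```

```text
hub [619.9 -48.6 134. ] side px [342.1 192.1]
pin [560.7 -56.8 152. ] side px [371.5 194.3]
knob [500.5 -63.3 180. ] side px [404.2 192.3]
mouth [741.8 -25.7 148. ] side px [285.8 166.7]
hub-knob 120.33456803181443
[[-0.   0.4 -0.9]
 [ 0.  -0.9 -0.4]
 [-1.  -0.   0. ]]
```

View pics/c0.png

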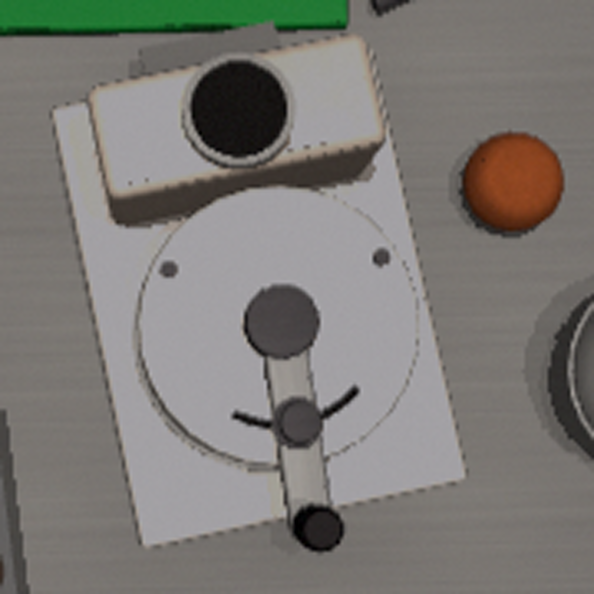

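```bash
cat >> h.py <<'E'
def plan(p,yaw=-80.):
    """tool-axis shift (cm) to p, and twist (deg) to tool x down, tool y at yaw"""
    s=get_state();r=R();y=np.radians(yaw);Y=np.array([np.cos(y),np.sin(y),0]);X=np.array([0,0,-1.])
    T=Ro.from_matrix(np.c_[X,Y,np.cross(X,Y)])
    np.set_printoptions(precision=2,suppress=True)
    print("t",s["clock"],"tcp",s["ee_pos"],"F",s["ft_force"],"w",s["gripper_width"])
    print("shift cm",r.inv().apply(np.array(p)-s["ee_pos"])/10,"twist",np.degrees((r.inv()*T).as_rotvec()),"after-twist shift",T.inv().apply(np.array(p)-s["ee_pos"])/10)
E
python3 -c "
from h import *
plan([501,-63.5,230])"
```

```text
t 0.1 tcp [ 316.2  -651.58  230.24] F [-0.03 -0.4   0.39] w 85.64464200525224
shift cm [  0.11 -44.84 -42.3 ] twist [15.89  0.02  0.11] after-twist shift [  0.02 -54.71 -28.41]
```

Request:
servo_tool --motion '[{"claw": 0, "linear": [0, 0, 0], "twist": [8, 0, 0]}, {"claw": 0, "linear": [0, 0, 0], "twist": [8, 0, 0]}, {"claw": 0, "linear": [0, -5, -2.6], "twist": [0, 0, 0]}, {"claw": 0, "linear": [0, -5, -2.6], "twist": [0, 0, 0]}, {"claw": 0, "linear": [0, -5, -2.6], "twist": [0, 0, 0]}, {"claw": 0, "linear": [0, -5, -2.6], "twist": [0, 0, 0]}, {"claw": 0, "linear": [0, -5, -2.6], "twist": [0, 0, 0]}, {"claw": 0, "linear": [0, -5, -2.6], "twist": [0, 0, 0]}, {"claw": 0, "linear": [0, -5, -2.6], "twist": [0, 0, 0]}, {"claw": 0, "linear": [0, -5, -2.6], "twist": [0, 0, 0]}]'

```text
clock: 1.35
ee_pos: [457.4, -214.2, 226.3]
orientation: [-0.711, 1.564, 2.583]
ft_force: [1.4, -0.8, 0.3]
gripper_width: 85.4
```

```bash
python3 -c "
from h import *
plan([501,-63.5,230])"
```

```text
t 1.35 tcp [ 457.41 -214.22  226.27] F [ 1.35 -0.83  0.33] w 85.44367514544878
shift cm [ -0.35 -14.23  -6.6 ] twist [-1.23  0.28  0.25] after-twist shift [ -0.37 -14.09  -6.91]
```

Request:
servo_tool --motion '[{"claw": 0, "linear": [-0.1, -4, -1.9], "twist": [-1.2, 0.3, 0.2]}, {"claw": 0, "linear": [-0.1, -4, -1.9], "twist": [0, 0, 0]}, {"claw": 0, "linear": [-0.1, -4, -1.9], "twist": [0, 0, 0]}, {"claw": 0, "linear": [0, -1.8, -1.0], "twist": [0, 0, 0]}, {"claw": 0, "linear": [0, 0, 0], "twist": [0, 0, 0]}]'

```text
clock: 1.98
ee_pos: [501.2, -55.6, 228.7]
orientation: [-1.476, 1.568, 1.851]
ft_force: [0.4, -0.2, 0.8]
gripper_width: 85.5
```

```bash
python3 -c "
from h import *
plan([501,-63.5,230])
cv2.imwrite('pics/s1.png',cams.get_image('side')[60:300,220:540,::-1].repeat(2,0).repeat(2,1))"
```

```text
t 1.975 tcp [501.22 -55.59 228.71] F [ 0.35 -0.16  0.82] w 85.50237940978364
shift cm [-0.13  0.77  0.17] twist [0.66 0.02 0.18] after-twist shift [-0.13  0.77  0.16]
```

View pics/s1.png

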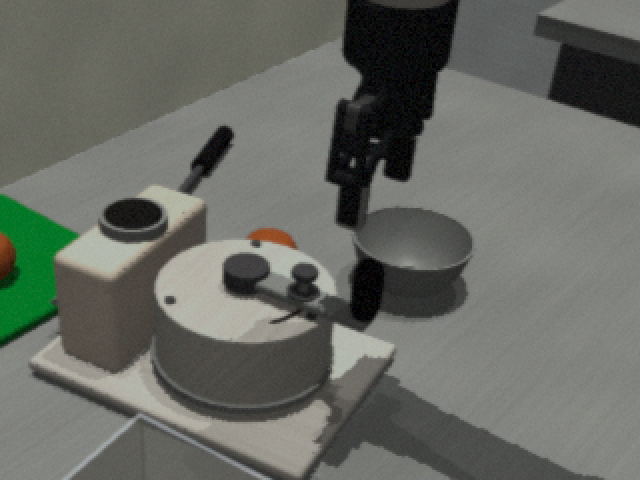

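The side crop shows the open fingers above the knob (knob at about (367,290) in the crop), clear of everything. The arm overshot 8 mm in y. I'll correct that and then descend.

Request:
servo_tool --motion '[{"claw": 0, "linear": [0, 0.75, 0.15], "twist": [0.6, 0, 0]}, {"claw": 0, "linear": [0, 0, 0], "twist": [0, 0, 0]}, {"claw": 0, "linear": [1.2, 0, 0], "twist": [0, 0, 0]}, {"claw": 0, "linear": [1.2, 0, 0], "twist": [0, 0, 0]}]'

```text
clock: 2.52
ee_pos: [499.5, -70.1, 203.7]
orientation: [-0.825, 1.57, 2.481]
ft_force: [0.3, 0.2, -0.4]
gripper_width: 85.5
```

```bash
python3 -c "
from h import *
plan([501,-63.5,143])"
```

```text
t 2.525 tcp [499.49 -70.06 203.71] F [ 0.31  0.22 -0.39] w 85.54779450293243
shift cm [ 6.07 -0.62 -0.26] twist [-0.56  0.04  0.05] after-twist shift [ 6.07 -0.62 -0.26]
```

Request:
servo_tool --motion '[{"claw": 0, "linear": [0, -0.4, -0.2], "twist": [-0.4, 0, 0]}, {"claw": 0, "linear": [0, 0, 0], "twist": [0, 0, 0]}, {"claw": 0, "linear": [0, 0, 0], "twist": [0, 0, 0]}, {"claw": 0, "linear": [0, 0, 0], "twist": [0, 0, 0]}]'

```text
clock: 3.02
ee_pos: [500.1, -65.2, 202.2]
orientation: [-0.437, 1.567, 2.878]
ft_force: [0.3, -0.2, 0.6]
gripper_width: 85.7
```

```bash
python3 -c "
from h import *
plan([501,-63.5,143])"
```

```text
t 3.025 tcp [500.08 -65.16 202.21] F [ 0.28 -0.22  0.55] w 85.71608142629998
shift cm [ 5.92 -0.14 -0.14] twist [-0.11  0.21  0.1 ] after-twist shift [ 5.92 -0.15 -0.12]
```

Aligned within 2 mm. Next I descend and close.

Request:
servo_tool --motion '[{"claw": 0, "linear": [1, -0.1, -0.1], "twist": [0, 0, 0]}, {"claw": 0, "linear": [1, 0, 0], "twist": [0, 0, 0]}, {"claw": 0, "linear": [1, 0, 0], "twist": [0, 0, 0]}, {"claw": 0, "linear": [1, 0, 0], "twist": [0, 0, 0]}, {"claw": 0, "linear": [0.9, 0, 0], "twist": [0, 0, 0]}, {"claw": 0, "linear": [0.4, 0, 0], "twist": [0, 0, 0]}, {"claw": 0, "linear": [0, 0, 0], "twist": [0, 0, 0]}, {"claw": 0, "linear": [0, 0, 0], "twist": [0, 0, 0]}]'

```text
clock: 4.03
ee_pos: [500.7, -63.9, 145.1]
orientation: [-0.396, 1.566, 2.918]
ft_force: [0.2, 0.0, -0.1]
gripper_width: 85.7
```

```bash
python3 -c "
from h import *
plan([501,-63.5,143])"
```

```text
t 4.025 tcp [500.66 -63.89 145.09] F [ 0.18  0.01 -0.06] w 85.67763407646555
shift cm [ 0.21 -0.03 -0.04] twist [-0.1   0.24  0.1 ] after-twist shift [ 0.21 -0.03 -0.04]
```

Request:
servo_tool --motion '[{"claw": 0.6, "linear": [0, 0, 0], "twist": [0, 0, 0]}, {"claw": 0.6, "linear": [0, 0, 0], "twist": [0, 0, 0]}, {"claw": 0.6, "linear": [0, 0, 0], "twist": [0, 0, 0]}, {"claw": 0.6, "linear": [0, 0, 0], "twist": [0, 0, 0]}, {"claw": 1, "linear": [0, 0, 0], "twist": [0, 0, 0]}, {"claw": 1, "linear": [0, 0, 0], "twist": [0, 0, 0]}, {"claw": 1, "linear": [0, 0, 0], "twist": [0, 0, 0]}, {"claw": 1, "linear": [0, 0, 0], "twist": [0, 0, 0]}]'

```text
clock: 5.03
ee_pos: [501.3, -63.9, 146.3]
orientation: [-0.551, 1.568, 2.763]
ft_force: [-0.3, -0.6, 0.3]
gripper_width: 24.2
```

```bash
cat >> h.py <<'E'
H=np.array([619.9,-48.6]);AX=np.radians(10.6)
def turn(dang,r=120.5):
    """knob angle/force now; shift in tool axes to knob angle +dang (rad)"""
    s=get_state();v=s["ee_pos"][:2]-H;a=np.arctan2(-v[1],-v[0])
    t=np.array([np.sin(a),-np.cos(a),0])  # ccw tangent
    q=a+dang;p=np.r_[H-r*np.array([np.cos(q),np.sin(q)]),s["ee_pos"][2]]
    sh=R().inv().apply(p-s["ee_pos"])/10
    f=s["ft_force"]
    print("t %.2f crank %.4f r %.1f z %.1f"%(s["clock"],a-AX,np.hypot(*v),s["ee_pos"][2]),"Ftan(ccw) %.2f Frad %.2f Fz %.2f w %.1f"%(f@t,f[:2]@v/np.hypot(*v),f[2],s["gripper_width"]),"shift cm",sh.round(3))
E
python3 -c "
from h import *
turn(0);turn(-.05);turn(-.1)"
```

```text
t 5.03 crank -0.0567 r 119.6 z 146.3 Ftan(ccw) 0.57 Frad 0.36 Fz 0.35 w 24.2 shift cm [ 0.    -0.004  0.092]
t 5.03 crank -0.0567 r 119.6 z 146.3 Ftan(ccw) 0.57 Frad 0.36 Fz 0.35 w 24.2 shift cm [ 0.001 -0.605  0.051]
t 5.03 crank -0.0567 r 119.6 z 146.3 Ftan(ccw) 0.57 Frad 0.36 Fz 0.35 w 24.2 shift cm [ 0.002 -1.203 -0.021]
```

Request:
servo_tool --motion '[{"claw": 1, "linear": [0, -0.3, 0.0], "twist": [0, 0, 0]}, {"claw": 1, "linear": [0, -0.3, 0], "twist": [0, 0, 0]}, {"claw": 1, "linear": [0, 0, 0], "twist": [0, 0, 0]}]'

```text
clock: 5.4
ee_pos: [500.7, -57.9, 146.3]
orientation: [-0.572, 1.569, 2.742]
ft_force: [-0.9, 0.2, 0.8]
gripper_width: 24.2
```

```bash
python3 -c "
from h import *
turn(0);turn(-.05);turn(-.1)"
```

```text
t 5.40 crank -0.1071 r 119.5 z 146.3 Ftan(ccw) -0.30 Frad 0.88 Fz 0.84 w 24.2 shift cm [ 0.    -0.009  0.095]
t 5.40 crank -0.1071 r 119.5 z 146.3 Ftan(ccw) -0.30 Frad 0.88 Fz 0.84 w 24.2 shift cm [ 0.001 -0.607  0.023]
t 5.40 crank -0.1071 r 119.5 z 146.3 Ftan(ccw) -0.30 Frad 0.88 Fz 0.84 w 24.2 shift cm [ 1.000e-03 -1.201e+00 -7.900e-02]
```

Request:
servo_tool --motion '[{"claw": 1, "linear": [0, -0.25, -0.03], "twist": [0, 0, 0]}, {"claw": 1, "linear": [0, -0.25, -0.03], "twist": [0, 0, 0]}, {"claw": 1, "linear": [0, 0, 0], "twist": [0, 0, 0]}]'

```text
clock: 5.78
ee_pos: [500.4, -52.5, 146.3]
orientation: [-0.536, 1.569, 2.778]
ft_force: [-0.4, 1.3, 0.8]
gripper_width: 24.5
```

```bash
sed -i 's/r=120.5)/r=119.5)/' h.py; python3 -c "
from h import *
turn(0);turn(-.05)"
```

```text
t 5.78 crank -0.1523 r 119.6 z 146.3 Ftan(ccw) -1.36 Frad 0.34 Fz 0.79 w 24.5 shift cm [-0.     0.001 -0.005]
t 5.78 crank -0.1523 r 119.6 z 146.3 Ftan(ccw) -1.36 Frad 0.34 Fz 0.79 w 24.5 shift cm [ 0.    -0.589 -0.103]
```

Request:
servo_tool --motion '[{"claw": 1, "linear": [0, -0.2, -0.03], "twist": [0, 0, 0]}, {"claw": 1, "linear": [0, -0.2, -0.03], "twist": [0, 0, 0]}, {"claw": 1, "linear": [0, 0, 0], "twist": [0, 0, 0]}]'

```text
clock: 6.15
ee_pos: [500.3, -48.2, 146.3]
orientation: [-0.529, 1.569, 2.785]
ft_force: [1.2, 0.6, 0.5]
gripper_width: 24.0
```

```bash
python3 -c "
from h import *
turn(0);turn(-.05)"
```

```text
t 6.15 crank -0.1882 r 119.6 z 146.3 Ftan(ccw) -0.64 Frad -1.16 Fz 0.53 w 24.0 shift cm [-0.     0.001 -0.006]
t 6.15 crank -0.1882 r 119.6 z 146.3 Ftan(ccw) -0.64 Frad -1.16 Fz 0.53 w 24.0 shift cm [ 0.    -0.584 -0.126]
```

Request:
servo_tool --motion '[{"claw": 1, "linear": [0, -0.29, -0.06], "twist": [0, 0, 0]}, {"claw": 1, "linear": [0, -0.29, -0.06], "twist": [0, 0, 0]}, {"claw": 1, "linear": [0, 0, 0], "twist": [0, 0, 0]}]'

```text
clock: 6.52
ee_pos: [500.6, -41.8, 146.3]
orientation: [-0.585, 1.569, 2.729]
ft_force: [0.8, 0.5, 0.4]
gripper_width: 24.4
```

```bash
python3 -c "
from h import *
turn(0);turn(-.05)"
```

```text
t 6.53 crank -0.2416 r 119.5 z 146.3 Ftan(ccw) -0.58 Frad -0.75 Fz 0.44 w 24.4 shift cm [-0.     0.001 -0.004]
t 6.53 crank -0.2416 r 119.5 z 146.3 Ftan(ccw) -0.58 Frad -0.75 Fz 0.44 w 24.4 shift cm [ 0.    -0.577 -0.154]
```

Request:
servo_tool --motion '[{"claw": 1, "linear": [0, -0.29, -0.08], "twist": [0, 0, 0]}, {"claw": 1, "linear": [0, -0.29, -0.08], "twist": [0, 0, 0]}, {"claw": 1, "linear": [0, 0, 0], "twist": [0, 0, 0]}]'

```text
clock: 6.9
ee_pos: [501.1, -35.3, 146.3]
orientation: [-0.579, 1.569, 2.735]
ft_force: [-0.0, 0.3, 0.3]
gripper_width: 24.3
```

```bash
python3 -c "
from h import *
turn(0);turn(-.05)"
```

```text
t 6.90 crank -0.2962 r 119.5 z 146.3 Ftan(ccw) -0.27 Frad 0.04 Fz 0.31 w 24.3 shift cm [-0.     0.001 -0.002]
t 6.90 crank -0.2962 r 119.5 z 146.3 Ftan(ccw) -0.27 Frad 0.04 Fz 0.31 w 24.3 shift cm [ 0.    -0.569 -0.184]
```

Request:
servo_tool --motion '[{"claw": 1, "linear": [0, -0.29, -0.09], "twist": [0, 0, 0]}, {"claw": 1, "linear": [0, -0.29, -0.09], "twist": [0, 0, 0]}, {"claw": 1, "linear": [0, 0, 0], "twist": [0, 0, 0]}]'

```text
clock: 7.28
ee_pos: [502.0, -28.9, 146.3]
orientation: [-0.618, 1.569, 2.696]
ft_force: [0.1, -0.6, 1.3]
gripper_width: 24.4
```

```bash
python3 -c "
from h import *
turn(0);turn(-.05)"
```

```text
t 7.28 crank -0.3507 r 119.6 z 146.3 Ftan(ccw) 0.62 Frad -0.17 Fz 1.28 w 24.4 shift cm [-0.     0.002 -0.007]
t 7.28 crank -0.3507 r 119.6 z 146.3 Ftan(ccw) 0.62 Frad -0.17 Fz 1.28 w 24.4 shift cm [ 0.    -0.556 -0.219]
```

Request:
servo_tool --motion '[{"claw": 1, "linear": [0, -0.28, -0.11], "twist": [0, 0, 0]}, {"claw": 1, "linear": [0, -0.28, -0.11], "twist": [0, 0, 0]}, {"claw": 1, "linear": [0, 0, 0], "twist": [0, 0, 0]}]'

```text
clock: 7.65
ee_pos: [503.2, -22.5, 146.3]
orientation: [-0.611, 1.569, 2.703]
ft_force: [0.1, 0.1, 0.5]
gripper_width: 24.3
```

```bash
python3 -c "
from h import *
turn(0);turn(-.05)"
```

```text
t 7.65 crank -0.4051 r 119.6 z 146.3 Ftan(ccw) -0.16 Frad -0.08 Fz 0.50 w 24.3 shift cm [-0.     0.003 -0.008]
t 7.65 crank -0.4051 r 119.6 z 146.3 Ftan(ccw) -0.16 Frad -0.08 Fz 0.50 w 24.3 shift cm [ 0.    -0.543 -0.25 ]
```

Request:
servo_tool --motion '[{"claw": 1, "linear": [0, -0.27, -0.12], "twist": [0, 0, 0]}, {"claw": 1, "linear": [0, -0.27, -0.12], "twist": [0, 0, 0]}, {"claw": 1, "linear": [0, 0, 0], "twist": [0, 0, 0]}]'

```text
clock: 8.02
ee_pos: [504.5, -17.3, 146.3]
orientation: [-0.053, 1.569, -3.023]
ft_force: [0.6, -1.2, 1.0]
gripper_width: 24.1
```

```bash
python3 -c "
from h import *
turn(0);turn(-.05)"
```

```text
t 8.03 crank -0.4500 r 119.6 z 146.3 Ftan(ccw) 0.98 Frad -0.88 Fz 1.00 w 24.1 shift cm [-0.     0.003 -0.006]
t 8.03 crank -0.4500 r 119.6 z 146.3 Ftan(ccw) 0.98 Frad -0.88 Fz 1.00 w 24.1 shift cm [-0.001 -0.532 -0.273]
```

Request:
servo_tool --motion '[{"claw": 1, "linear": [0, -0.2, -0.09], "twist": [0, 0, 0]}, {"claw": 1, "linear": [0, -0.1, -0.05], "twist": [0, 0, 0]}, {"claw": 1, "linear": [0, -0.05, -0.02], "twist": [0, 0, 0]}]'

```text
clock: 8.4
ee_pos: [504.9, -15.8, 146.3]
orientation: [0.512, 1.567, -2.46]
ft_force: [-0.7, -3.2, 1.0]
gripper_width: 23.9
```

```bash
python3 -c "
from h import *
turn(0);turn(-.05)"
```

```text
t 8.40 crank -0.4627 r 119.6 z 146.3 Ftan(ccw) 3.25 Frad -0.18 Fz 0.97 w 23.9 shift cm [-0.     0.005 -0.009]
t 8.40 crank -0.4627 r 119.6 z 146.3 Ftan(ccw) 3.25 Frad -0.18 Fz 0.97 w 23.9 shift cm [-0.002 -0.527 -0.281]
```

Request:
servo_tool --motion '[{"claw": 1, "linear": [0, -0.15, -0.08], "twist": [0, 0, 0]}, {"claw": 1, "linear": [0, -0.15, -0.08], "twist": [0, 0, 0]}, {"claw": 1, "linear": [0, -0.1, -0.05], "twist": [0, 0, 0]}]'

```text
clock: 8.78
ee_pos: [505.4, -13.9, 146.3]
orientation: [0.645, 1.563, -2.329]
ft_force: [-0.7, -6.2, 1.5]
gripper_width: 23.9
```

```bash
python3 -c "
from h import *
turn(0);turn(-.05)"
```

```text
t 8.78 crank -0.4789 r 119.6 z 146.3 Ftan(ccw) 6.10 Frad -1.07 Fz 1.54 w 23.9 shift cm [-0.     0.006 -0.011]
t 8.78 crank -0.4789 r 119.6 z 146.3 Ftan(ccw) 6.10 Frad -1.07 Fz 1.54 w 23.9 shift cm [-0.004 -0.522 -0.291]
```

Request:
servo_tool --motion '[{"claw": 1, "linear": [0, -0.01, 0], "twist": [0, 0, 0]}, {"claw": 1, "linear": [0, -0.01, 0], "twist": [0, 0, 0]}]'

```text
clock: 9.02
ee_pos: [505.3, -14.2, 146.3]
orientation: [0.682, 1.563, -2.293]
ft_force: [-1.1, -3.6, 0.8]
gripper_width: 23.8
```

```bash
python3 -c "
from h import *
turn(0)"
```

```text
t 9.03 crank -0.4768 r 119.6 z 146.3 Ftan(ccw) 3.74 Frad 0.02 Fz 0.77 w 23.8 shift cm [-0.     0.005 -0.01 ]
```

Request:
servo_tool --motion '[{"claw": 1, "linear": [0, -0.02, 0], "twist": [0, 0, 0]}, {"claw": 1, "linear": [0, -0.02, 0], "twist": [0, 0, 0]}]'

```text
clock: 9.28
ee_pos: [505.3, -14.2, 146.3]
orientation: [0.729, 1.563, -2.246]
ft_force: [-1.1, -4.4, 1.4]
gripper_width: 23.9
```

```bash
python3 -c "
from h import *
turn(0);turn(.08)"
```

```text
t 9.28 crank -0.4771 r 119.6 z 146.3 Ftan(ccw) 4.55 Frad -0.17 Fz 1.36 w 23.9 shift cm [-0.     0.006 -0.012]
t 9.28 crank -0.4771 r 119.6 z 146.3 Ftan(ccw) 4.55 Frad -0.17 Fz 1.36 w 23.9 shift cm [0.007 0.879 0.377]
```

Request:
servo_tool --motion '[{"claw": 1, "linear": [0, 0.36, 0.18], "twist": [0, 0, 0]}, {"claw": 1, "linear": [0, 0.36, 0.16], "twist": [0, 0, 0]}, {"claw": 1, "linear": [0, 0.37, 0.15], "twist": [0, 0, 0]}, {"claw": 1, "linear": [0, 0.37, 0.14], "twist": [0, 0, 0]}, {"claw": 1, "linear": [0, 0.38, 0.13], "twist": [0, 0, 0]}, {"claw": 1, "linear": [0, 0.38, 0.11], "twist": [0, 0, 0]}, {"claw": 1, "linear": [0, 0.38, 0.1], "twist": [0, 0, 0]}, {"claw": 1, "linear": [0, 0.39, 0.08], "twist": [0, 0, 0]}, {"claw": 1, "linear": [0, 0.39, 0.07], "twist": [0, 0, 0]}, {"claw": 1, "linear": [0, 0.3, 0.05], "twist": [0, 0, 0]}]'

```text
clock: 10.52
ee_pos: [500.4, -49.2, 146.3]
orientation: [-0.103, 1.567, -3.074]
ft_force: [-0.4, 0.3, 0.6]
gripper_width: 24.3
```

```bash
python3 -c "
from h import *
turn(0);turn(.05);plan([0,0,0])"
```

```text
t 10.53 crank -0.1802 r 119.6 z 146.3 Ftan(ccw) -0.30 Frad 0.41 Fz 0.65 w 24.3 shift cm [-0.     0.001 -0.005]
t 10.53 crank -0.1802 r 119.6 z 146.3 Ftan(ccw) -0.30 Frad 0.41 Fz 0.65 w 24.3 shift cm [0.    0.592 0.079]
t 10.525 tcp [500.35 -49.18 146.31] F [-0.41  0.3   0.65] w 24.293354881314734
shift cm [ 14.82 -13.36  48.41] twist [-0.19  0.22  0.02] after-twist shift [ 14.63 -13.53  48.42]
```

To about +0.1, still below the earliest possible end.

Request:
servo_tool --motion '[{"claw": 1, "linear": [0, 0.4, 0.06], "twist": [0, 0, 0]}, {"claw": 1, "linear": [0, 0.4, 0.05], "twist": [0, 0, 0]}, {"claw": 1, "linear": [0, 0.4, 0.04], "twist": [0, 0, 0]}, {"claw": 1, "linear": [0, 0.4, 0.02], "twist": [0, 0, 0]}, {"claw": 1, "linear": [0, 0.4, 0.01], "twist": [0, 0, 0]}, {"claw": 1, "linear": [0, 0.4, 0], "twist": [0, 0, 0]}, {"claw": 1, "linear": [0, 0.4, -0.01], "twist": [0, 0, 0]}, {"claw": 1, "linear": [0, 0.3, -0.02], "twist": [0, 0, 0]}]'

```text
clock: 11.52
ee_pos: [505.1, -82.1, 146.3]
orientation: [-0.09, 1.568, -3.061]
ft_force: [-0.4, 0.7, 0.4]
gripper_width: 24.2
```

```bash
python3 -c "
from h import *
turn(0);turn(.05)"
```

```text
t 11.53 crank 0.0991 r 119.6 z 146.3 Ftan(ccw) -0.77 Frad 0.15 Fz 0.39 w 24.2 shift cm [-0.    -0.001 -0.008]
t 11.53 crank 0.0991 r 119.6 z 146.3 Ftan(ccw) -0.77 Frad 0.15 Fz 0.39 w 24.2 shift cm [-0.     0.591 -0.09 ]
```

Request:
servo_tool --motion '[{"claw": 1, "linear": [0, 0.25, -0.04], "twist": [0, 0, 0]}, {"claw": 1, "linear": [0, 0.25, -0.04], "twist": [0, 0, 0]}, {"claw": 1, "linear": [0, 0, 0], "twist": [0, 0, 0]}]'

```text
clock: 11.9
ee_pos: [506.9, -87.7, 146.3]
orientation: [0.027, 1.568, -2.943]
ft_force: [0.4, -0.0, -0.1]
gripper_width: 24.1
```

```bash
python3 -c "
from h import *
turn(0);turn(.05)"
```

```text
t 11.90 crank 0.1479 r 119.6 z 146.3 Ftan(ccw) 0.12 Frad -0.35 Fz -0.11 w 24.1 shift cm [-0.    -0.001 -0.008]
t 11.90 crank 0.1479 r 119.6 z 146.3 Ftan(ccw) 0.12 Frad -0.35 Fz -0.11 w 24.1 shift cm [-0.     0.586 -0.119]
```

Request:
servo_tool --motion '[{"claw": 1, "linear": [0, 0.28, -0.06], "twist": [0, 0, 0]}, {"claw": 1, "linear": [0, 0.28, -0.06], "twist": [0, 0, 0]}, {"claw": 1, "linear": [0, 0, 0], "twist": [0, 0, 0]}]'

```text
clock: 12.28
ee_pos: [509.0, -93.3, 146.3]
orientation: [0.035, 1.568, -2.935]
ft_force: [0.0, 0.1, -0.2]
gripper_width: 24.2
```

```bash
python3 -c "
from h import *
turn(0);turn(.05)"
```

```text
t 12.28 crank 0.1983 r 119.6 z 146.3 Ftan(ccw) -0.12 Frad -0.09 Fz -0.23 w 24.2 shift cm [-0.    -0.002 -0.01 ]
t 12.28 crank 0.1983 r 119.6 z 146.3 Ftan(ccw) -0.12 Frad -0.09 Fz -0.23 w 24.2 shift cm [-0.     0.578 -0.151]
```

Request:
servo_tool --motion '[{"claw": 1, "linear": [0, 0.28, -0.07], "twist": [0, 0, 0]}, {"claw": 1, "linear": [0, 0.28, -0.07], "twist": [0, 0, 0]}, {"claw": 1, "linear": [0, 0, 0], "twist": [0, 0, 0]}]'

```text
clock: 12.65
ee_pos: [510.4, -96.7, 146.3]
orientation: [-0.513, 1.565, 2.801]
ft_force: [0.4, 2.3, 2.2]
gripper_width: 24.1
```

```bash
python3 -c "
from h import *
turn(0);turn(.05)"
```

```text
t 12.65 crank 0.2289 r 119.6 z 146.3 Ftan(ccw) -1.90 Frad -1.27 Fz 2.20 w 24.1 shift cm [-0.    -0.003 -0.012]
t 12.65 crank 0.2289 r 119.6 z 146.3 Ftan(ccw) -1.90 Frad -1.27 Fz 2.20 w 24.1 shift cm [-0.003  0.574 -0.169]
```

Request:
servo_tool --motion '[{"claw": 1, "linear": [0, 0.15, -0.04], "twist": [0, 0, 0]}, {"claw": 1, "linear": [0, 0.15, -0.04], "twist": [0, 0, 0]}, {"claw": 1, "linear": [0, 0.1, -0.03], "twist": [0, 0, 0]}]'

```text
clock: 13.02
ee_pos: [511.0, -98.1, 146.3]
orientation: [-0.684, 1.561, 2.632]
ft_force: [-1.1, 5.3, 3.9]
gripper_width: 24.2
```

```bash
python3 -c "
from h import *
turn(0);turn(.05)"
```

```text
t 13.03 crank 0.2414 r 119.6 z 146.3 Ftan(ccw) -5.32 Frad -1.22 Fz 3.94 w 24.2 shift cm [-0.    -0.003 -0.012]
t 13.03 crank 0.2414 r 119.6 z 146.3 Ftan(ccw) -5.32 Frad -1.22 Fz 3.94 w 24.2 shift cm [-0.005  0.572 -0.175]
```

Now a hold and two averaged readings, mirroring the other side.

Request:
servo_tool --motion '[{"claw": 1, "linear": [0, 0.01, 0], "twist": [0, 0, 0]}, {"claw": 1, "linear": [0, 0.01, 0], "twist": [0, 0, 0]}]'

```text
clock: 13.28
ee_pos: [510.9, -98.0, 146.3]
orientation: [-0.695, 1.561, 2.622]
ft_force: [-1.5, 4.1, 3.0]
gripper_width: 24.1
```

```bash
python3 -c "
from h import *
turn(0)"
```

```text
t 13.28 crank 0.2404 r 119.7 z 146.3 Ftan(ccw) -4.36 Frad -0.36 Fz 2.98 w 24.1 shift cm [-0.    -0.004 -0.017]
```

Request:
servo_tool --motion '[{"claw": 1, "linear": [0, 0.02, 0], "twist": [0, 0, 0]}, {"claw": 1, "linear": [0, 0.02, 0], "twist": [0, 0, 0]}]'

```text
clock: 13.52
ee_pos: [510.9, -98.0, 146.3]
orientation: [-0.721, 1.56, 2.596]
ft_force: [-1.6, 4.2, 4.2]
gripper_width: 24.2
```

```bash
python3 -c "
from h import *
turn(0);turn(-.08)"
```

```text
t 13.53 crank 0.2403 r 119.7 z 146.3 Ftan(ccw) -4.54 Frad -0.26 Fz 4.16 w 24.2 shift cm [-0.    -0.004 -0.017]
t 13.53 crank 0.2403 r 119.7 z 146.3 Ftan(ccw) -4.54 Frad -0.26 Fz 4.16 w 24.2 shift cm [ 0.008 -0.939  0.183]
```

Request:
servo_tool --motion '[{"claw": 1, "linear": [0, -0.39, 0.09], "twist": [0, 0, 0]}, {"claw": 1, "linear": [0, -0.39, 0.08], "twist": [0, 0, 0]}, {"claw": 1, "linear": [0, -0.4, 0.06], "twist": [0, 0, 0]}, {"claw": 1, "linear": [0, -0.4, 0.05], "twist": [0, 0, 0]}, {"claw": 1, "linear": [0, -0.4, 0.04], "twist": [0, 0, 0]}, {"claw": 1, "linear": [0, -0.4, 0.02], "twist": [0, 0, 0]}, {"claw": 1, "linear": [0, -0.4, 0.01], "twist": [0, 0, 0]}, {"claw": 1, "linear": [0, -0.4, 0], "twist": [0, 0, 0]}, {"claw": 1, "linear": [0, -0.3, -0.01], "twist": [0, 0, 0]}, {"claw": 1, "linear": [0, -0.2, -0.01], "twist": [0, 0, 0]}]'

```text
clock: 14.78
ee_pos: [501.5, -65.2, 146.3]
orientation: [-0.11, 1.565, -3.08]
ft_force: [-1.2, -1.5, 1.0]
gripper_width: 24.1
```

```bash
python3 -c "
from h import *
turn(0);s=get_state();v=s['ee_pos'][:2]-H;turn(-.1193-(np.arctan2(-v[1],-v[0])-AX));plan([501,-60,240])"
```

```text
t 14.78 crank -0.0457 r 119.6 z 146.3 Ftan(ccw) 1.30 Frad 1.38 Fz 1.02 w 24.1 shift cm [-0.     0.    -0.007]
t 14.78 crank -0.0457 r 119.6 z 146.3 Ftan(ccw) 1.30 Frad 1.38 Fz 1.02 w 24.1 shift cm [ 0.    -0.877 -0.068]
t 14.775 tcp [501.49 -65.21 146.3 ] F [-1.19 -1.48  1.02] w 24.056538364067027
shift cm [-9.37 -0.53  0.02] twist [-0.17  0.36  0.04] after-twist shift [-9.37 -0.52 -0.04]
```

Request:
servo_tool --motion '[{"claw": 1, "linear": [0, -0.3, -0.02], "twist": [0, 0, 0]}, {"claw": 1, "linear": [0, -0.3, -0.02], "twist": [0, 0, 0]}, {"claw": 1, "linear": [0, -0.15, -0.02], "twist": [0, 0, 0]}, {"claw": 1, "linear": [0, 0, 0], "twist": [0, 0, 0]}, {"claw": 1, "linear": [0, 0, 0], "twist": [0, 0, 0]}]'

```text
clock: 15.4
ee_pos: [500.6, -56.9, 146.3]
orientation: [-0.134, 1.564, -3.104]
ft_force: [-0.5, -0.8, 1.2]
gripper_width: 23.8
```

```bash
python3 -c "
from h import *
turn(0);s=get_state();v=s['ee_pos'][:2]-H;turn(-.1193-(np.arctan2(-v[1],-v[0])-AX));plan([501,-60,240])"
```

```text
t 15.40 crank -0.1153 r 119.6 z 146.3 Ftan(ccw) 0.74 Frad 0.60 Fz 1.21 w 23.8 shift cm [-0.     0.001 -0.006]
t 15.40 crank -0.1153 r 119.6 z 146.3 Ftan(ccw) 0.74 Frad 0.60 Fz 1.21 w 23.8 shift cm [-0.    -0.047 -0.011]
t 15.4 tcp [500.63 -56.93 146.29] F [-0.54 -0.78  1.21] w 23.82841469630901
shift cm [-9.37  0.3   0.08] twist [-0.15  0.37  0.05] after-twist shift [-9.37  0.31  0.02]
```

Request:
servo_tool --motion '[{"claw": 1, "linear": [0, -0.06, 0], "twist": [0, 0, 0]}, {"claw": 1, "linear": [0, 0, 0], "twist": [0, 0, 0]}, {"claw": 1, "linear": [0, 0, 0], "twist": [0, 0, 0]}]'

```text
clock: 15.78
ee_pos: [500.6, -56.4, 146.3]
orientation: [-0.142, 1.564, -3.112]
ft_force: [-0.6, -0.4, 1.1]
gripper_width: 24.0
```

```bash
python3 -c "
from h import *
turn(0)"
```

```text
t 15.78 crank -0.1195 r 119.6 z 146.3 Ftan(ccw) 0.37 Frad 0.64 Fz 1.08 w 24.0 shift cm [-0.     0.001 -0.006]
```

Request:
servo_tool --motion '[{"claw": 0.5, "linear": [0, 0, 0], "twist": [0, 0, 0]}, {"claw": 0, "linear": [0, 0, 0], "twist": [0, 0, 0]}, {"claw": 0, "linear": [0, 0, 0], "twist": [0, 0, 0]}, {"claw": 0, "linear": [0, 0, 0], "twist": [0, 0, 0]}, {"claw": 0, "linear": [0, 0, 0], "twist": [0, 0, 0]}]'

```text
clock: 16.4
ee_pos: [501.3, -55.8, 146.3]
orientation: [-0.255, 1.565, 3.058]
ft_force: [1.1, 0.0, 0.5]
gripper_width: 85.7
```

Request:
servo_tool --motion '[{"claw": 0, "linear": [-1, 0, 0], "twist": [0, 0, 0]}, {"claw": 0, "linear": [-1.5, 0, 0], "twist": [0, 0, 0]}, {"claw": 0, "linear": [-1.5, 0, 0], "twist": [0, 0, 0]}, {"claw": 0, "linear": [-1.5, 0, 0], "twist": [0, 0, 0]}, {"claw": 0, "linear": [-1, 0, 0], "twist": [0, 0, 0]}, {"claw": 1, "linear": [-0.5, 0, 0], "twist": [0, 0, 0]}, {"claw": 1, "linear": [0, 0, 0], "twist": [0, 0, 0]}, {"claw": 1, "linear": [0, 0, 0], "twist": [0, 0, 0]}, {"claw": 1, "linear": [0, 0, 0], "twist": [0, 0, 0]}]'

```text
clock: 17.52
ee_pos: [501.8, -55.9, 222.5]
orientation: [-0.313, 1.568, 3.0]
ft_force: [0.5, 0.1, -0.1]
gripper_width: 12.5
```

Request:
servo_tool --motion '[{"claw": 1, "linear": [0, 0, -2], "twist": [0, 0, 0]}, {"claw": 1, "linear": [0, 0, -2], "twist": [0, 0, 0]}, {"claw": 1, "linear": [0, 0, -1.2], "twist": [0, 0, 0]}, {"claw": 1, "linear": [0, 0, 0], "twist": [0, 0, 0]}, {"claw": 1, "linear": [0, 0, 0], "twist": [0, 0, 0]}, {"claw": 1, "linear": [0, 0, 0], "twist": [0, 0, 0]}]'

```text
clock: 18.27
ee_pos: [550.8, -47.3, 219.7]
orientation: [-0.189, 1.56, 3.123]
ft_force: [-0.3, -0.5, -0.9]
gripper_width: 0.2
```

```bash
python3 -c "
from h import *
plan([560,-52.5,160])
for n in('top','side'): cv2.imwrite(f'pics/{n}2.png',cams.get_image(n)[:,:,::-1])
a=cv2.imread('pics/top2.png')[150:330,270:430];b=cv2.imread('pics/side2.png')[90:270,300:460]
cv2.imwrite('pics/m2.png',cv2.resize(np.hstack([a,b]),None,fx=2.5,fy=2.5,interpolation=cv2.INTER_CUBIC))"
```

```text
t 18.275 tcp [550.82 -47.31 219.71] F [-0.26 -0.54 -0.91] w 0.23542977557114894
shift cm [ 5.96  0.68 -0.88] twist [-0.21  0.59  0.11] after-twist shift [ 5.97  0.67 -0.81]
```

View pics/m2.png

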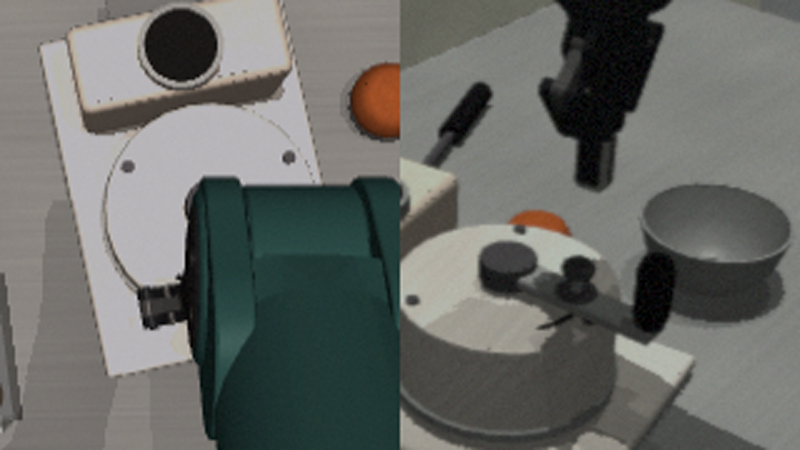

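The side half of the crop shows the knob released, with its top at about (655,258), and the pin head at (578,265). The closed finger is above and clear. The arm hides the crank in the top view. I'll check the side pixels against the expected mid pose.

```bash
python3 -c "
from h import *
q=AX-.1195;u=-np.array([np.cos(q),np.sin(q)])
P=lambda r,z:np.r_[H+r*u,z]
for r,z in((60,152),(120,180),(0,134),(60,150)):
    a=proj('side',P(r,z));print(r,z,a,'crop',(a-[140,90])*2.5)
"
```

```text
60 152 [370.30661801 195.45348465] crop [575.76654503 263.63371161]
120 180 [402.01051015 194.07538822] crop [655.02627536 260.18847055]
0 134 [342.11646733 192.11624849] crop [505.29116833 255.29062122]
60 150 [370.21752716 196.41162609] crop [575.5438179  266.02906523]
```

Request:
servo_tool --motion '[{"claw": 1, "linear": [0, 0.6, -0.7], "twist": [0, 0.5, 0]}, {"claw": 1, "linear": [0, 0, 0], "twist": [0, 0, 0]}, {"claw": 1, "linear": [0, 0, 0], "twist": [0, 0, 0]}, {"claw": 1, "linear": [0, 0, 0], "twist": [0, 0, 0]}]'

```text
clock: 18.88
ee_pos: [559.1, -52.8, 220.0]
orientation: [-1.27, 1.569, 2.042]
ft_force: [-0.2, -0.5, -0.9]
gripper_width: 0.1
```

```bash
python3 -c "
from h import *
plan([560,-52.5,160])"
```

```text
t 18.875 tcp [559.13 -52.82 219.96] F [-0.22 -0.46 -0.85] w 0.12611832056999925
shift cm [ 6.   -0.01 -0.09] twist [-0.25  0.03  0.1 ] after-twist shift [ 6.   -0.02 -0.09]
```

Request:
servo_tool --motion '[{"claw": 1, "linear": [1, 0, -0.05], "twist": [0, 0, 0]}, {"claw": 1, "linear": [1, 0, 0], "twist": [0, 0, 0]}, {"claw": 1, "linear": [1, 0, 0], "twist": [0, 0, 0]}, {"claw": 1, "linear": [1, 0, 0], "twist": [0, 0, 0]}, {"claw": 1, "linear": [1, 0, 0], "twist": [0, 0, 0]}, {"claw": 1, "linear": [0.4, 0, 0], "twist": [0, 0, 0]}, {"claw": 1, "linear": [0, 0, 0], "twist": [0, 0, 0]}, {"claw": 1, "linear": [0, 0, 0], "twist": [0, 0, 0]}]'

```text
clock: 19.88
ee_pos: [559.0, -52.3, 161.1]
orientation: [-0.728, 1.567, 2.585]
ft_force: [0.7, -1.7, 0.1]
gripper_width: 0.4
```

```bash
python3 -c "
from h import *
plan([560,-52.5,152])"
```

```text
t 19.875 tcp [558.96 -52.27 161.12] F [ 0.7  -1.65  0.12] w 0.3688912679611971
shift cm [ 0.91  0.04 -0.1 ] twist [-0.22  0.15  0.13] after-twist shift [ 0.91  0.04 -0.1 ]
```

Request:
servo_tool --motion '[{"claw": 1, "linear": [0.4, 0, -0.1], "twist": [0, 0, 0]}, {"claw": 1, "linear": [0.3, 0, 0], "twist": [0, 0, 0]}, {"claw": 1, "linear": [0.15, 0, 0], "twist": [0, 0, 0]}, {"claw": 1, "linear": [0.15, 0, 0], "twist": [0, 0, 0]}]'

```text
clock: 20.38
ee_pos: [560.7, -52.1, 151.5]
orientation: [-1.3, 1.569, 2.012]
ft_force: [-1.2, 0.0, 2.4]
gripper_width: 0.1
```

Request:
servo_tool --motion '[{"claw": 1, "linear": [0.15, 0, 0], "twist": [0, 0, 0]}, {"claw": 1, "linear": [0.15, 0, 0], "twist": [0, 0, 0]}]'

```text
clock: 20.62
ee_pos: [560.8, -52.1, 148.7]
orientation: [-1.376, 1.569, 1.936]
ft_force: [0.2, -0.2, 1.5]
gripper_width: -0.4
```

Request:
servo_tool --motion '[{"claw": 1, "linear": [0.12, 0, 0], "twist": [0, 0, 0]}, {"claw": 1, "linear": [0.12, 0, 0], "twist": [0, 0, 0]}]'

```text
clock: 20.88
ee_pos: [560.8, -52.1, 146.3]
orientation: [-1.395, 1.569, 1.917]
ft_force: [-0.7, -0.6, 1.4]
gripper_width: 0.2
```

Request:
servo_tool --motion '[{"claw": 1, "linear": [0.12, 0, 0], "twist": [0, 0, 0]}, {"claw": 1, "linear": [0.12, 0, 0], "twist": [0, 0, 0]}]'

```text
clock: 21.12
ee_pos: [560.8, -52.1, 143.7]
orientation: [-1.43, 1.569, 1.882]
ft_force: [-1.1, 0.9, 2.2]
gripper_width: -0.1
```

Already past the 4 mm plate with low force. Pressing home.

Request:
servo_tool --motion '[{"claw": 1, "linear": [0.15, 0, 0], "twist": [0, 0, 0]}, {"claw": 1, "linear": [0.15, 0, 0], "twist": [0, 0, 0]}, {"claw": 1, "linear": [0.15, 0, 0], "twist": [0, 0, 0]}]'

```text
clock: 21.5
ee_pos: [560.8, -52.1, 138.9]
orientation: [-1.425, 1.569, 1.887]
ft_force: [-1.0, 0.3, 1.4]
gripper_width: 0.1
```

Request:
servo_tool --motion '[{"claw": 1, "linear": [0.12, 0, 0], "twist": [0, 0, 0]}, {"claw": 1, "linear": [0.12, 0, 0], "twist": [0, 0, 0]}]'

```text
clock: 21.75
ee_pos: [560.9, -52.1, 137.9]
orientation: [-1.275, 1.569, 2.037]
ft_force: [-4.2, 0.8, 16.0]
gripper_width: 0.2
```

The firm stop came at 137.9 mm, which is fully home. Now I retract.

Request:
servo_tool --motion '[{"claw": 1, "linear": [0, 0, 0], "twist": [0, 0, 0]}, {"claw": 1, "linear": [-0.5, 0, 0], "twist": [0, 0, 0]}, {"claw": 1, "linear": [-1.5, 0, 0], "twist": [0, 0, 0]}, {"claw": 1, "linear": [-2, 0, 0], "twist": [0, 0, 0]}, {"claw": 1, "linear": [-2, 0, 0], "twist": [0, 0, 0]}, {"claw": 1, "linear": [-2, 0, 0], "twist": [0, 0, 0]}, {"claw": 1, "linear": [-1.5, 0, 0], "twist": [0, 0, 0]}, {"claw": 1, "linear": [-0.5, 0, 0], "twist": [0, 0, 0]}, {"claw": 1, "linear": [0, 0, 0], "twist": [0, 0, 0]}, {"claw": 1, "linear": [0, 0, 0], "twist": [0, 0, 0]}]'

```text
clock: 23.0
ee_pos: [561.1, -52.4, 243.9]
orientation: [-2.109, 1.569, 1.202]
ft_force: [0.1, -0.3, 0.0]
gripper_width: 0.2
```

```bash
python3 -c "
from h import *
plan([560,-52.5,240])
b=cams.get_image('side')[90:270,300:460,::-1];a=cv2.imread('pics/side2.png')[90:270,300:460]
cv2.imwrite('pics/m3.png',cv2.resize(np.hstack([a,b]),None,fx=2.5,fy=2.5,interpolation=cv2.INTER_CUBIC))"
```

```text
t 23.0 tcp [561.07 -52.43 243.91] F [ 0.05 -0.32  0.01] w 0.21933647174109122
shift cm [ 0.39 -0.01  0.11] twist [-0.25 -0.06  0.1 ] after-twist shift [ 0.39 -0.01  0.11]
```

View pics/m3.png

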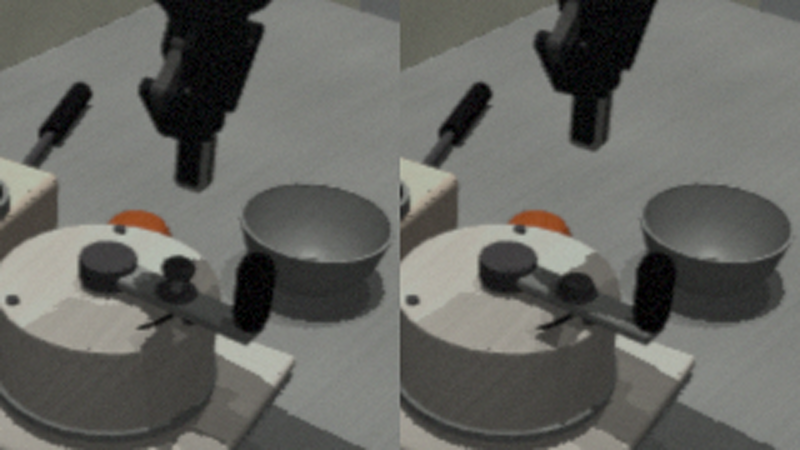

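The right half shows the pin head lowered from row 265 to about 284, sitting just above the arm. The crank is unmoved, the gripper is clear, and the bowl and potato are unchanged.

```bash
python3 -c "
from rig import arm
print(arm.hand_in())"
```

```text
the job is handed in; nothing more can be done
None
```

The slicer is locked: the pin went fully down in the middle of the crank's free play. I handed the job in at about 23 s; no verdict is reported.

- **Free play:** I gripped the knob and turned the crank clockwise to about -0.477 rad, held at about 4 N with a brief peak of 6 N. I then turned it counter-clockwise to about +0.240 rad, held at about 4.5 N with a peak of 5.3 N. The middle came out at about -0.119 rad, and I left the crank at -0.1195 rad.
- **Pin:** I let go and pressed the pin with the closed fingers. It passed the 4 mm plate at only 1–2 N. It hit a firm stop with its head top at 137.9 mm (138 mm expected), at about 16 N for a moment.
- **Last checks:** After I pulled back, the force reading was about zero and the side picture showed the pin head down on the arm. The crank, bowl and potato had not moved and the gripper was clear. I did not look at the tub again at the end, but the arm never went near it. No check failed or disagreed.

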